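# Load the curing box and latch its sliding guard

## Task

Set the small stone block down flat inside the chamber of the light-curing box and let go of it. Then push the box's sliding guard shut from behind its upright bar with the fingers, without gripping it and never harder than about 25 N, until the spring latch clicks and its pin drops to hold the guard shut by itself. Leave the two tins and the dropper bottle alone.

Things in the scene. Friction and masses are not known exactly. Their poses are not given: they have to be found in the camera images.
- curing_box: White box fixed on the bench, 160 mm (x) by 293 mm (y from -135 to +158 mm), walls 50 mm high. Origin on the bench at mid-width, by the partition between the loading chamber (+y side; inside x -66 to +66 mm, y 8 to 130 mm, flat floor at z = 4 mm) and the bay where the open guard parks (-y side). z up; the guard shuts along +y. The latch unit stands at its +x side near y = 0.
- chamber_center (a point): Centre of the chamber floor: 70 mm along +y from the box's origin, z = 4 mm. The open guard covers part of the chamber: its leading edge stands at box y = 151 mm minus the guard value (21 to 41 mm at the start), and the free mouth runs from there to y = 130 mm.
- guard (a joint): Sliding guard on the box, an amber window in a grey frame, top face at z = 58 mm. Value in m: how far open; 0.110 to 0.130 at the start, falling as it moves along box +y. Friction about 2 N. It catches somewhere between 0.006 and 0.024, as the latch unit is clamped at another place in every set-up (not measured). About 4 mm past the catch is a hard stop, where force rises steeply.
- guard_push (a point): Middle of the rear (-y) face of the guard's upright grey push bar; axes as the box's; at z = 78 mm. The bar is 70 mm wide (x), 12 mm thick; its top is 14 mm above this point, its foot 26 mm below. Push here along +y. The space behind the bar is free above the box walls (z = 53 mm).
- latch_pin (a joint): Spring pin of the latch (white post with an arm over the guard's edge; dark knob on the pin). Value in m, up positive: about 0.007 riding on the guard's edge strip, 0.009 on a hump 5 to 15 mm before the notch, 0 once dropped in the notch (the click). Push: up to 8 N on the hump, then a spring buffer: 7 to 12 N at the catch, 14 N at the hard stop. Let go too soon, the guard is thrown back.
- block_center (a point): Centre of the loose stone block (beige, two pin holes in its top), 51 mm (its x) by 56 mm (its y) by 27 mm high, 0.16 kg; point half-way up, z up. Stands on the bench to the right of the box.
- steel_tin_mid (a point): Bystander: round steel tin, 70 mm across, 22 mm high; point half-way up.
- wax_tin_blue_mid (a point): Bystander: round wax tin, 69 mm across, 25 mm high; point half-way up.
- dropper_bottle_mid (a point): Bystander: small dropper bottle, 35 mm across, 89 mm high; point half-way up.
Not all that is in view belongs to the job. What is shaped like the part that bears block_center but green, purple or red is not meant.

How it is judged:
By the outcome, as a careful person would: the job done as asked, in the order asked, and still so for the second after the job is handed in, with the robot touching nothing.
It also fails if it takes over 56 s, if anything falls off the work surface, if the arm or the gripper's body presses on something with over 40 N, if the wrist force passes 120 N, or if a joint passes its speed limit or range.

## Robot

A 6-joint arm with a two-finger parallel gripper is mounted at the origin on a cart in front of the work surface, level with it; the furniture and walls round the work are solid. World frame = base frame: x ahead of the robot, y to its left, z up, the work surface at z = 0. Lengths are in m, angles in degrees, forces in N, time in s.
With the tool pointing down it reaches from about 0.4 to 0.825 m from the base axis. Payload 7 kg.
Tool frame: the origin (TCP) lies midway between the tips of the shut fingers; the grasp point (between the pads) lies 19 mm behind it; z points along the fingers, y is the line along which they close (so a half turn about z gives the same grasp; the last joint's range is limited). The gripper opens to 88 mm and grips with 3 to 60 N. Pads are 19 mm wide; open, the fingers measure 130 mm over their backs; the gripper's body (78 mm by 193 mm) begins 47 mm behind the grasp point.
Start: joints at [-52.477, 20.546, 0.682, 0, -70.136, -16.507], TCP at [0.242, -0.63, 0.227] pointing down, gripper open.
Joint ranges: [-176.03, 176.03], [-82.01, 121.73], [-58.28, 71.71], [-173.87, 95.51], [-174.79, -0.11], [-173.66, 173.66]. Speed limits (degrees/s): [136.94, 136.94, 172.46, 180, 180, 180].

## Interface

Orientations are given as a 3x3 rotation matrix whose columns are the frame's x, y, z axes.
In Python, from rig import robot gives the robot as it stands. Calls block until the motion is done:
- robot.goto(position, orientation): joint-space move of the TCP to a pose.
- robot.servo_line(position, ori=None, speed=0.15): straight line of the TCP; ori=None keeps the orientation; speed is the mean speed in m/s.
- robot.movej(angles): joint-space move.
- robot.move_gripper(opening): opening from 0.0 (shut) to 1.0 (fully open); the grip force is fixed at half the most; returns when the fingers have stopped.
- robot.dwell(seconds).
- robot.ik(position, orientation): joint angles nearest the present ones, or None.
- robot.grab_frame(name): name is "scene" or "side" or "wrist"; returns (picture, depth): 400x640x3 uint8, red, green, blue; 400x640 float32, m along the optical axis (not along the pixel's ray), 0 where there is no reading.
- robot.camera_info(name): a dict with "vfov" (degrees; the focal length in pixels is half the picture's height over the tangent of half this angle, whatever the lens; pixels are square), "cx", "cy" (the principal point, pixels), "view" (4x4, takes a point from world to camera coordinates); the wrist camera has in their place "T_tool_cam" (4x4, takes a point from camera to tool coordinates, whose origin is the TCP and whose axes are the flange's). Camera axes: x right, y down, z forward; pixel columns grow to the right and rows downward; lengths in m; the calibration is good to about 2 mm. A picture is of the moment at which its call begins: read the wrist's pose just before it. camera_info takes no time and is no camera call.
A pose or a line that the arm cannot do raises robot.Unreachable and nothing moves.
- robot.job_done(): hands the job in; it is judged then, once.
Readings, each from a call of its own:
- robot.read_t(): time.
- robot.read_qpos(): joint angles.
- robot.read_qvel(): joint speeds.
- robot.read_effort(): joint torques, N m.
- robot.read_position(): TCP position.
- robot.read_tcp_rot(): TCP orientation.
- robot.read_force(): force on the tool from outside, world axes, zero at the start.
- robot.read_ft_torque(): the same for the moment, N m.
- robot.read_grip_width(): opening from 0.0 (shut) to 1.0 (fully open).
- robot.read_finger_force(): force on a finger pad.
Only numpy, scipy, OpenCV 4.12 (cv2) and the standard library are available. Lean on these libraries where they do the work, as an engineer would, in place of code of your own. Each camera call takes 0.05 s, during which the arm holds its last target. There are 200 camera calls.

## Working session

There is one attempt and no reset: what is moved stays moved. The work goes in short steps, each a Python script; the robot and the scene stay as the last script left them, time stands still between calls to the robot, and variables do not carry over. Pictures are saved under pics/ and viewed, at most 10 in all, crops included, and the job is handed in when it is done.

```bash
mkdir -p pics; ls; cat > h.py <<'E'
import numpy as np, cv2
from rig import robot
def cam(name):
    i=robot.camera_info(name)
    if name=="wrist":
        T=np.eye(4);T[:3,:3]=robot.read_tcp_rot();T[:3,3]=robot.read_position()
        C=T@np.array(i["T_tool_cam"])
    else: C=np.linalg.inv(np.array(i["view"]))
    return 200/np.tan(np.radians(i["vfov"])/2),i["cx"],i["cy"],C
def grab(name):
    c=cam(name); p,d=robot.grab_frame(name); return p,d,c
def ray(c,u,v):
    f,cx,cy,C=c; return C[:3,3],C[:3,:3]@np.array([(u-cx)/f,(v-cy)/f,1])
def plane(c,u,v,z):
    o,r=ray(c,u,v); return o+r*(z-o[2])/r[2]
def cloud(d,c):
    f,cx,cy,C=c; v,u=np.mgrid[:400,:640]
    P=np.stack([(u-cx)/f*d,(v-cy)/f*d,d],-1)
    return P@C[:3,:3].T+C[:3,3]
def two(c1,p1,c2,p2):
    o1,r1=ray(c1,*p1);o2,r2=ray(c2,*p2)
    s=np.linalg.lstsq(np.stack([r1,-r2],1),o2-o1,rcond=None)[0]
    a=o1+s[0]*r1;b=o2+s[1]*r2
    return (a+b)/2,np.linalg.norm(a-b)
def save(n,p): cv2.imwrite(f"pics/{n}.png",p[...,::-1])
E
python3 - <<'E'
from h import *
for n in("scene","side","wrist"):
    p,d,c=grab(n); save(n,p); np.savez(f"{n}.npz",p=p,d=d,f=c[0],cx=c[1],cy=c[2],C=c[3])
    print(n,c[0],c[1],c[2],c[3][:3].round(3).tolist(),robot.camera_info(n).keys())
    P=cloud(d,c)
    for v in range(100,400,75): print([P[v,u].round(3).tolist() if d[v,u]>0 else 0 for u in range(80,640,120)])
print(robot.read_t(),robot.read_tcp_rot())
E
```

```text
pics
scene 457.7620491663738 317.603016379003 190.20861511783428 [[0.594, -0.333, 0.732, -0.509], [-0.804, -0.251, 0.538, -0.746], [0.005, -0.909, -0.418, 0.682]] dict_keys(['vfov', 'cx', 'cy', 'view'])
[[0.086, 0.476, 0.389], [0.098, 0.002, 0.456], [1.042, 0.384, 0.22], [1.032, -0.146, 0.3], [0.199, -0.643, 0.532]]
[[0.042, 0.475, 0.188], [0.085, 0.012, 0.291], [0.636, 0.086, 0.087], [1.031, -0.18, 0.022], [0.21, -0.664, 0.42]]
[[-0.006, 0.476, -0.031], [-0.02, -0.097, 0.192], [0.368, -0.11, 0.002], [0.536, -0.388, 0.022], [0.25, -0.686, 0.278]]
[[-0.057, 0.48, -0.274], [-0.039, -0.09, 0.011], [0.821, 0.215, -0.749], [0.357, -0.474, -0.065], [0.434, -0.708, 0.003]]
side 389.84264018759546 324.1408533029179 199.91536139205343 [[0.977, 0.151, -0.149, 0.695], [0.212, -0.701, 0.681, -0.883], [-0.002, -0.697, -0.717, 0.994]] dict_keys(['vfov', 'cx', 'cy', 'view'])
[0, [0.18, -0.065, 0.44], [0.38, 0.482, 0.139], [0.755, -0.339, 0.677], [0.96, -0.234, 0.64]]
[[0.299, -0.578, 0.649], [0.441, -0.527, 0.631], [0.446, 0.182, 0.005], [0.771, -0.425, 0.604], [0.907, -0.464, 0.664]]
[[0.294, -0.6
[... 382 characters left out ...]
.384]] dict_keys(['vfov', 'cx', 'cy', 'T_tool_cam'])
[[0.353, -1.24, -0.485], [0.264, -1.051, -0.753], [0.122, -0.681, -0.75], [-0.021, -0.31, -0.75], [-0.078, -0.117, -0.467]]
[[0.341, -0.897, -0.001], [0.462, -0.939, -0.6], [0.356, -0.591, -0.753], [0.205, -0.201, -0.747], [0.101, -0.118, -0.333]]
[[0.227, -0.694, 0.315], [0.25, -0.683, 0.252], [0.339, -0.594, -0.029], [0.213, -0.585, 0.251], [0.188, -0.593, 0.315]]
[[0.236, -0.685, 0.325], [0.227, -0.662, 0.326], [0.218, -0.639, 0.326], [0.21, -0.616, 0.325], [0.201, -0.593, 0.325]]
0.15 [[-9.33510712e-01 -3.58549017e-01 -5.94150874e-04]
 [-3.58549478e-01  9.33510045e-01  1.12594477e-03]
 [ 1.50939419e-04  1.26411399e-03 -9.99999190e-01]]
```

View pics/scene.png

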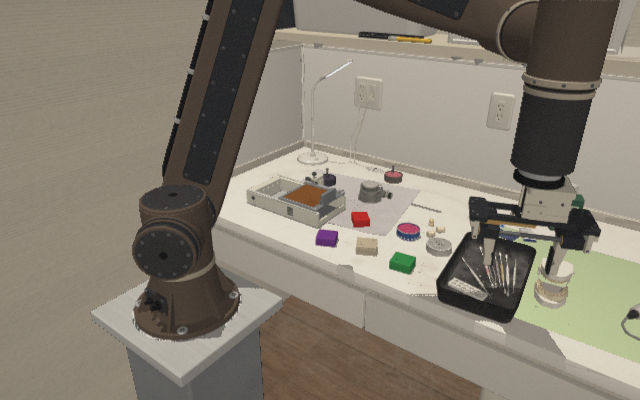

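View pics/side.png

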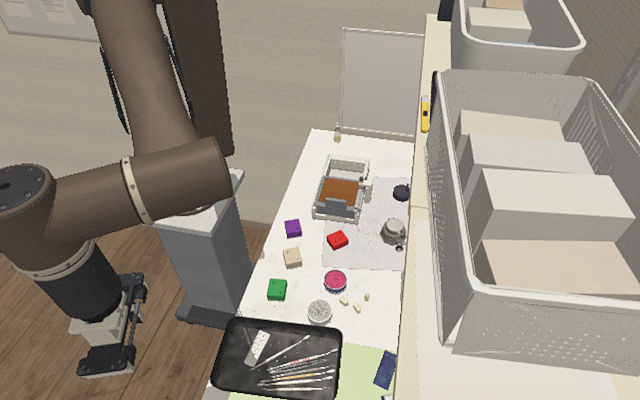

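The scene view shows the beige block at about (367,246), the box with amber guard at (297,198), and tins at (409,231) and (438,246). The side view shows the block at (292,257), the guard bar at (335,208) and the chamber at (347,165). Next I'll get rough positions from these two views.

```bash
python3 - <<'E'
from h import *
def load(n):
    z=np.load(n+".npz"); return z["p"],z["d"],(float(z["f"]),float(z["cx"]),float(z["cy"]),z["C"])
s,sd,sc=load("scene");e,ed,ec=load("side")
print("block",two(sc,(367,244),ec,(292,256)))
P=cloud(ed,ec);S=cloud(sd,sc)
for n,(u,v) in dict(block=(292,256),bar=(335,208),amber=(342,190),chamber=(347,170),latch=(366,184),bottle=(401,190),blue=(335,280),steel=(320,312),red=(337,239),green=(277,289),purple=(293,227),grey=(393,230)).items(): print(n,P[v,u].round(3))
# box long axis from side-view cloud at wall top
h=cv2.cvtColor(e,cv2.COLOR_RGB2HSV)
m=(h[...,0]<15)&(h[...,1]>150)&(h[...,2]>60);m[:150]=0;m[215:]=0;m[:,:310]=0;m[:,375:]=0
pts=P[m]; print(m.sum(),pts.mean(0)); print(cv2.minAreaRect((pts[:,:2]*1000).astype(np.float32)))
q=(P[...,2]>.04)&(P[...,2]<.056)&(np.hypot(P[...,0]-.47,P[...,1]-.12)<.25); pts=P[q]
print(q.sum(),cv2.minAreaRect((pts[:,:2]*1000).astype(np.float32)))
q=(P[...,2]>.07)&(P[...,2]<.1)&(np.hypot(P[...,0]-.5,P[...,1]-.05)<.15); v,u=np.nonzero(q)
for z in (0.075,.085,.092): 
  k=abs(P[v,u,2]-z)<.004; print(z,k.sum(),P[v[k],u[k]].min(0),P[v[k],u[k]].max(0))
cv2.imwrite("pics/sidecrop.png",cv2.resize(e[140:340,240:440,::-1],(800,800),interpolation=2)[:600])
E
```

```text
block (array([ 0.4470607 , -0.21263761,  0.02047866]), np.float64(0.0008730200132188652))
block [ 0.449 -0.217  0.028]
bar [ 0.542 -0.018  0.053]
amber [0.55  0.068 0.056]
chamber [0.541 0.232 0.005]
latch [0.628 0.083 0.086]
bottle [0.75  0.149 0.02 ]
blue [ 0.592 -0.266  0.018]
steel [ 0.572 -0.376  0.021]
red [ 0.57  -0.124  0.028]
green [ 0.438 -0.336  0.027]
purple [ 0.421 -0.104  0.026]
grey [ 0.738 -0.074  0.056]
683 [0.54130783 0.06246439 0.05872335]
((583.1680908203125, -384.3986511230469), (124.53799438476562, 1014.4586791992188), 5.658746719360352)
773 ((554.7023315429688, 119.8662109375), (186.1371612548828, 298.3824462890625), 0.3148186504840851)
0.075 58 [ 0.50814504 -0.02111163  0.07104091] [0.64688145 0.137051   0.07893408]
0.085 97 [ 0.50791271 -0.02219193  0.08126574] [0.64600969 0.10520272 0.08889798]
0.092 90 [ 0.50766303 -0.01983535  0.08804622] [0.64508585 0.10287977 0.09585617]
```

View pics/sidecrop.png

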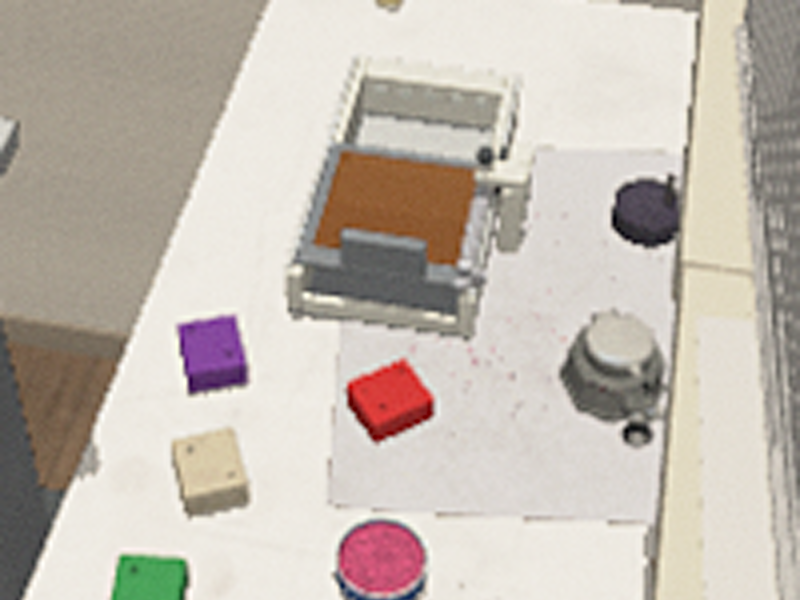

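The crop shows the free chamber mouth at about (430,120), the guard bar at (383,258), the latch at (505,175) and the block at (210,470). Next the wrist camera goes over the block and the box.

```bash
python3 - <<'E'
from h import *
RA=np.array([[0,1,0],[1,0,0],[0,0,-1.]]);RB=np.array([[0,-1,0],[-1,0,0],[0,0,-1.]])
for R in(RA,RB):
    for p in((.447,-.215,.01),(.447,-.215,.28),(.545,.195,.012),(.545,.195,.25),(.54,-.06,.065),(.54,.08,.065)):
        q=robot.ik(p,R); print(p,None if q is None else np.round(q,0))
try:
  R=RB if robot.ik((.54,.08,.065),RB) is not None and robot.ik((.447,-.215,.01),RB) is not None else RA
  R=RA if R is not RB else RB
  robot.goto((.447,-.215,.28),R)
  p,d,c=grab("wrist");save("w1",p);np.savez("w1.npz",p=p,d=d,C=c[3])
  robot.servo_line((.47,-.150,.28),speed=.2)
  p,d,c=grab("wrist");np.savez("w2.npz",p=p,d=d,C=c[3])
  robot.goto((.545,.06,.30),R)
  p,d,c=grab("wrist");save("w3",p);np.savez("w3.npz",p=p,d=d,C=c[3])
  robot.servo_line((.545,.12,.30),speed=.2)
  p,d,c=grab("wrist");save("w4",p);np.savez("w4.npz",p=p,d=d,C=c[3])
except Exception as x: print(repr(x))
print(robot.read_t(),robot.read_position(),robot.read_force())
E
```

```text
(0.447, -0.215, 0.01) None
(0.447, -0.215, 0.28) None
(0.545, 0.195, 0.012) [ 39.  24. -26.   0. -40. 141.]
(0.545, 0.195, 0.25) [ 39.  11. -10.   0. -70. 141.]
(0.54, -0.06, 0.065) [ 14.  18. -28.   0. -45. 166.]
(0.54, 0.08, 0.065) [ 29.  18. -27.   0. -45. 151.]
(0.447, -0.215, 0.01) [ -3.  19. -36.   0. -35.   3.]
(0.447, -0.215, 0.28) [ -3.   2. -16.   0. -72.   3.]
(0.545, 0.195, 0.012) [ 39.  24. -26.   0. -40. -39.]
(0.545, 0.195, 0.25) [ 39.  11. -10.   0. -70. -39.]
(0.54, -0.06, 0.065) [ 14.  18. -28.   0. -45. -14.]
(0.54, 0.08, 0.065) [ 29.  18. -27.   0. -45. -29.]
3.8917 [0.54492913 0.11923549 0.3000818 ] [ 0.09477279 -0.44455603  0.34080953]
```

```bash
cd pics; python3 -c "
import cv2,numpy as np
a=[cv2.imread(f'w{i}.png') for i in(1,3)]
cv2.imwrite('w13.png',cv2.resize(np.vstack(a),(480,600)))"
```

```text
(no output)
```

View pics/w13.png

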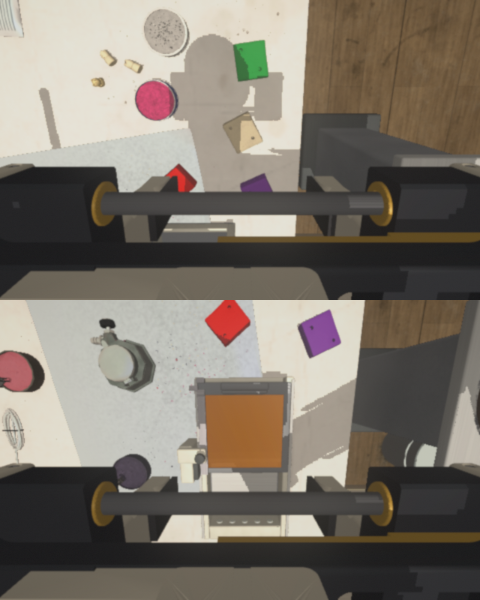

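View pics/w4.png

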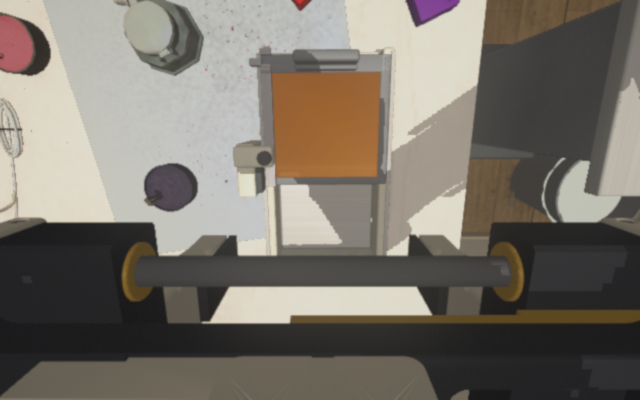

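w1 shows the beige block at about (323,176), slightly rotated. w4 shows the bar at (326,58), amber window, latch at (250,158) with its knob at (264,157), and the free mouth around (327,215). Now I measure these precisely.

```bash
python3 - <<'E'
from h import *
f,cx,cy,_=cam("wrist")
def load(n):
    z=np.load(n+".npz"); return z["p"],z["d"],(f,cx,cy,z["C"])
def rect(mask,c,z):
    k=max(cv2.findContours(mask.astype(np.uint8),0,1)[0],key=cv2.contourArea)
    w=np.array([plane(c,*q[0],z)[:2] for q in k]); return cv2.minAreaRect((w*1000).astype(np.float32)),k
cs=[]
for n in("w1","w2"):
    p,d,c=load(n);P=cloud(d,c)
    near=(np.hypot(P[...,0]-.447,P[...,1]+.215)<.06)
    top=near&(abs(P[...,2]-.027)<.006)&(d>0)
    print(n,top.sum(),"ztop",np.median(P[top][:,2]),rect(cv2.morphologyEx(top.astype(np.uint8),2,np.ones((3,3))),c,.027)[0])
    r,k=rect(top,c,.027);m=cv2.moments(k);cs.append((c,(m["m10"]/m["m00"],m["m01"]/m["m00"])))
print("triang top",two(cs[0][0],cs[0][1],cs[1][0],cs[1][1]))
cs=[]
for n in("w3","w4"):
    p,d,c=load(n);P=cloud(d,c);h=cv2.cvtColor(p,cv2.COLOR_RGB2HSV)
    m=(h[...,0]<18)&(h[...,1]>150)&(abs(P[...,0]-.545)<.1)&(abs(P[...,1]-.06)<.12)&(P[...,2]>.03)
    r,k=rect(m,c,.058);M=cv2.moments(k);cs.append((c,(M["m10"]/M["m00"],M["m01"]/M["m00"])))
    print(n,"amber z",np.median(P[m][:,2]),r)
    B=(d>0)&(P[...,2]>.075)&(P[...,2]<.1)&(abs(P[...,0]-.54)<.06)&(P[...,1]<.03)&(P[...,1]>-.06)
    print("bar",B.sum(),np.median(P[B][:,2]),rect(B,c,.092)[0])
    W=(d>0)&(abs(P[...,2]-.0505)<.005)&(abs(P[...,0]-.545)<.11)&(P[...,1]>-.05)&(P[...,1]<.3)
    rr,_=rect(cv2.dilate(W.astype(np.uint8),np.ones((3,3))),c,.05);print("walls",rr)
    L=(d>0)&(P[...,2]>.075)&(P[...,0]>.59)&(P[...,0]<.68)&(P[...,1]<.16)&(P[...,1]>0)
    print("latch",L.sum(),P[L].min(0),P[L].max(0))
    F=(d>0)&(P[...,2]<.02)&(P[...,0]>.48)&(P[...,0]<.6)&(P[...,1]>.12)&(P[...,1]<.24)
    print("floor",F.sum(),P[F].min(0),P[F].max(0),np.median(P[F],0))
    G=(d>0)&(P[...,2]>.052)&(P[...,2]<.063)&(abs(P[...,0]-.545)<.05)
    print("guard edge y",P[G].min(0),P[G].max(0))
    for u in(300,327,350): print([(round(P[v,u,1],3),round(P[v,u,2],3)) for v in range(150,250,6)])
print("triang amber",two(cs[0][0],cs[0][1],cs[1][0],cs[1][1]))
E
```

```text
w1 1687 ztop 0.026718587247630432 ((445.7781066894531, -210.50827026367188), (49.71968078613281, 55.9734001159668), 27.176481246948242)
w2 1861 ztop 0.02663113048352722 ((445.7747497558594, -209.87542724609375), (49.559165954589844, 55.52397537231445), 27.399227142333984)
triang top (array([ 0.44564563, -0.21041927,  0.0238373 ]), np.float64(1.7527312940023186e-05))
w3 amber z 0.05731445517728764 ((540.748779296875, 61.24531936645508), (118.3187255859375, 123.10909271240234), 89.98235321044922)
bar 738 0.09181839300038838 ((541.4103393554688, -11.7293701171875), (11.44657039642334, 68.12409973144531), 89.98358917236328)
walls ((539.5852661132812, 240.70140075683594), (51.41920852661133, 163.91184997558594), 89.95061492919922)
latch 24419 [0.59000152 0.02014001 0.07500691] [0.64708495 0.14225283 0.41709708]
floor 2401 [0.48002756 0.14866635 0.00255642] [0.59999881 0.23906475 0.01995781] [0.54087544 0.17124909 0.00543383]
guard edge y [ 0.49500902 -0.01853696  0.05200801] [0.59499566 0.25702715 0.06092507]
[(np.float64(0.029), np.float64(0.058)), (np.float64(0.036), np.float64(0.058)),
[... 4037 characters left out ...]
057)), (np.float64(0.104), np.float64(0.057)), (np.float64(0.111), np.float64(0.058)), (np.float64(0.119), np.float64(0.056)), (np.float64(0.126), np.float64(0.058)), (np.float64(0.144), np.float64(0.004)), (np.float64(0.153), np.float64(0.005)), (np.float64(0.161), np.float64(0.006)), (np.float64(0.171), np.float64(0.003)), (np.float64(0.179), np.float64(0.005)), (np.float64(0.188), np.float64(0.004)), (np.float64(0.197), np.float64(0.006)), (np.float64(0.207), np.float64(0.005)), (np.float64(0.215), np.float64(0.006)), (np.float64(0.225), np.float64(0.005)), (np.float64(0.235), np.float64(0.005))]
triang amber (array([0.54077314, 0.0586062 , 0.06012753]), np.float64(9.101064847071838e-05))
```

```bash
cat >> h.py <<'E'
def RR(a):
    c,s=np.cos(np.radians(a)),np.sin(np.radians(a)); return np.array([[s,-c,0],[-c,-s,0],[0,0,-1.]])
E
python3 - <<'E'
from h import *
R=RR(27.3)
robot.goto((.4458,-.2102,.12),R)
robot.servo_line((.4458,-.2102,.03),speed=.12)
f0=robot.read_force()
for z in(.02,.012,.005):
    robot.servo_line((.4458,-.2102,z),speed=.06)
    f=robot.read_force(); print(z,(f-f0).round(2))
    if (f-f0)[2]>4: break
robot.move_gripper(0.0)
print("w",robot.read_grip_width()*88,robot.read_finger_force(),robot.read_position(),robot.read_force()-f0)
robot.servo_line((.4458,-.2102,.16),speed=.15)
print("w",robot.read_grip_width()*88,robot.read_finger_force(),robot.read_force()-f0,robot.read_t())
p,d,c=grab("wrist");P=cloud(d,c)
p2,_,_=grab("scene");save("held",np.vstack([cv2.resize(p,(480,300)),p2[130:330,200:520][:, :320].repeat(1,0) if 0 else cv2.resize(p2[100:330,230:600],(480,300))]))
E
```

```text
0.02 [ 0.52 -0.44  0.23]
0.012 [ 0.67 -0.48  0.31]
0.005 [-0.2  -0.06  0.22]
w 50.95338386623726 30.00013142824173 [ 0.44583508 -0.21021013  0.00507559] [-0.21452589  0.63614077  1.10846012]
w 50.45397186271583 29.999831914901733 [ 0.38990487 -0.54395107 -1.66978517] 8.975
```

View pics/held.png

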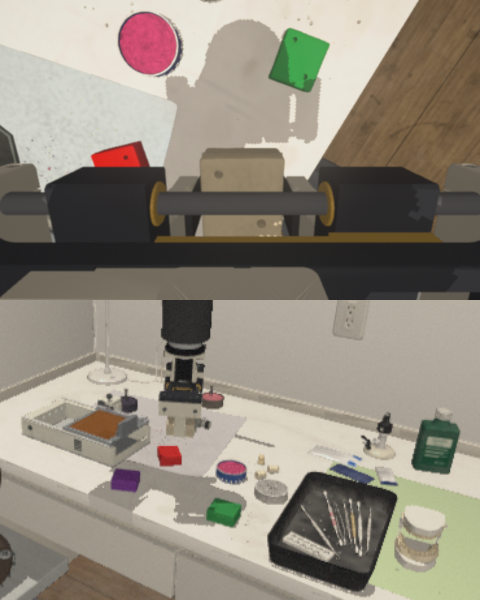

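The block is squarely held between the pads (wrist view, top half, about (243,190)). Next I place it.

```bash
python3 - <<'E'
from h import *
R=RR(0);x,y=.541,.186
robot.goto((x,y,.17),R)
print(robot.read_position(),robot.read_grip_width()*88)
robot.servo_line((x,y,.025),speed=.12)
robot.dwell(.2);f0=robot.read_force()
z=.025
while z>.006:
    z-=.002; robot.servo_line((x,y,z),speed=.03)
    f=robot.read_force()-f0
    if f[2]>4: break
print("contact z",z,f.round(2))
robot.move_gripper(.72)
print(robot.read_grip_width()*88,(robot.read_force()-f0).round(2))
robot.servo_line((x,y,.2),speed=.15)
robot.goto((.541,.10,.28),R)
p,d,c=grab("wrist");save("placed",p);P=cloud(d,c)
T=(d>0)&(P[...,2]>.022)&(P[...,2]<.038)&(abs(P[...,0]-.541)<.05)&(P[...,1]>.14)&(P[...,1]<.225)
print(T.sum(),np.median(P[T],0),np.percentile(P[T][:,2],[5,95]),cv2.minAreaRect((P[T][:,:2]*1000).astype(np.float32)))
print(robot.read_t())
E
```

```text
[0.54092901 0.18522912 0.16984246] 51.12287397177085
contact z 0.006999999999999994 [-6.79 -0.64 18.68]
63.41716470930776 [-0.07  0.66  0.52]
1461 [0.54150498 0.18225055 0.03079114] [0.02815086 0.032168  ] ((540.95947265625, 183.84332275390625), (49.70993423461914, 52.02420425415039), 0.06730666756629944)
16.9167
```

View pics/placed.png

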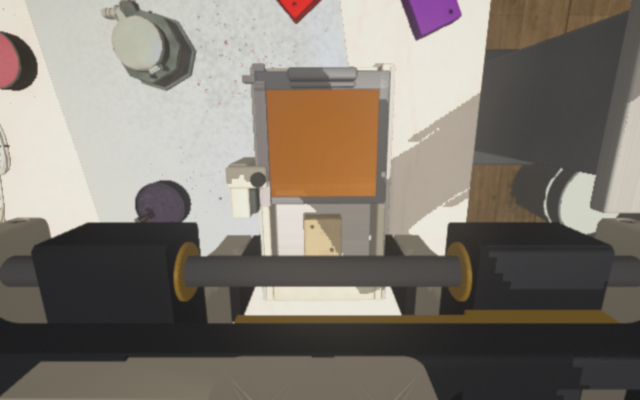

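The block sits flat in the chamber at about (322,237), in front of the guard edge, with its top at 31 mm. Next I check the latch height for clearance, then push.

```bash
python3 - <<'E'
from h import *
for n in("side","scene"):
    z=np.load(n+".npz");c=(float(z["f"]),float(z["cx"]),float(z["cy"]),z["C"]);P=cloud(z["d"],c)
    L=(z["d"]>0)&(P[...,0]>.59)&(P[...,0]<.66)&(P[...,1]>.06)&(P[...,1]<.16)&(P[...,2]>.065)&(P[...,2]<.25)
    print(n,L.sum(),np.percentile(P[L][:,2],[50,90,98,100]),P[L].min(0),P[L].max(0))
p,d,c=grab("wrist");P=cloud(d,c)
for u,v in((258,180),(245,180),(240,200)): print(u,v,P[v,u].round(3))
B=(d>0)&(P[...,2]>.08)&(P[...,2]<.1)&(abs(P[...,0]-.54)<.05)&(P[...,1]<.03)
print("bar y",np.percentile(P[B][:,1],[1,50,99]),P[B][:,0].mean())
E
```

```text
side 177 [0.08234739 0.09609895 0.10626805 0.10865564] [0.60231515 0.06326229 0.06504999] [0.64763402 0.14703359 0.10865564]
scene 165 [0.07726507 0.0951386  0.1053138  0.10691695] [0.59640688 0.06018915 0.06506906] [0.64536207 0.13998061 0.10691695]
258 180 [0.606 0.094 0.106]
245 180 [0.624 0.097 0.088]
240 200 [0.634 0.122 0.075]
bar y [-0.01759472 -0.01075209 -0.00543112] 0.541207342282852
```

```bash
python3 - <<'E'
from h import *
R=RR(0);x,zt=.541,.070
robot.goto((x,-.075,.16),R); robot.move_gripper(0.0)
robot.servo_line((x,-.075,zt),speed=.15)
robot.dwell(.2);f0=robot.read_force()
y=-.075;log=[];yc=None
def step(dy,v):
    global y
    y+=dy; robot.servo_line((x,y,zt),speed=v); f=-(robot.read_force()-f0)[1]
    log.append((round(y*1000,1),round(float(f),1))); return f
step(.035,.08)
while yc is None and y<.0:
    if step(.002,.03)>1.2: yc=y
print("contact",yc,robot.read_t())
F=0
while yc is not None and y<yc+.080 and F<12: F=step(.008,.06)
while yc is not None and y<yc+.130 and F<14.5: F=step(.0003 if F>10 else .0008,.012)
print(log); print(y-yc,F,robot.read_t(),robot.read_position(),(robot.read_force()-f0).round(1))
E
```

```text
contact -0.02599999999999998 22.2333
[(-40.0, 1.4), (-38.0, 1.2), (-36.0, 0.9), (-34.0, 0.9), (-32.0, 0.6), (-30.0, -0.1), (-28.0, 0.7), (-26.0, 1.3), (-18.0, 0.5), (-10.0, 1.0), (-2.0, 0.9), (6.0, 0.6), (14.0, 0.8), (22.0, 1.3), (30.0, 0.0), (38.0, 0.7), (46.0, 1.3), (54.0, 1.1), (54.8, 0.9), (55.6, 2.2), (56.4, 2.5), (57.2, 3.0), (58.0, 2.3), (58.8, 2.2), (59.6, 2.0), (60.4, 2.9), (61.2, 5.0), (62.0, 4.5), (62.8, 2.9), (63.6, 3.5), (64.4, 1.6), (65.2, 2.0), (66.0, 1.9), (66.8, 1.5), (67.6, 4.7), (68.4, 6.7), (69.2, 5.9), (70.0, 6.5), (70.8, 6.7), (71.6, 8.1), (72.4, 9.2), (73.2, 8.1), (74.0, 3.3), (74.8, 7.2), (75.6, 9.3), (76.4, 11.5), (76.7, 11.7), (77.0, 11.7), (77.3, 11.4), (77.6, 11.8), (77.9, 12.5), (78.2, 12.3), (78.5, 12.6), (78.8, 12.7), (79.1, 13.5), (79.4, 13.1), (79.7, 12.9), (80.0, 13.7), (80.3, 13.6), (80.6, 14.7)]
0.10659999999999986 14.727263893705295 35.5667 [0.54094468 0.07886452 0.07005462] [  3.9 -14.7   0.2]
```

```bash
python3 - <<'E'
from h import *
for n in("side","scene"):
    z=np.load(n+".npz");c=(float(z["f"]),float(z["cx"]),float(z["cy"]),z["C"])
    p,d,c2=grab(n)
    for t,dd in(("old",z["d"]),("new",d)):
        P=cloud(dd,c);L=(dd>0)&(abs(P[...,0]-.607)<.013)&(abs(P[...,1]-.094)<.016)&(P[...,2]>.07)&(P[...,2]<.12)
        print(n,t,L.sum(),np.sort(P[L][:,2])[-12:].round(4) if L.sum() else "")
    if n=="side":
        a=cv2.resize(p[150:225,305:385],(400,375),interpolation=2);b=cv2.resize(z["p"][150:225,305:385],(400,375),interpolation=2)
        save("latch",np.hstack([b,a]))
print(robot.read_t(),robot.read_force())
E
```

```text
side old 44 [0.1037 0.104  0.1046 0.1046 0.1049 0.1054 0.1055 0.1059 0.1067 0.1067
 0.1069 0.1087]
side new 38 [0.0963 0.0963 0.0975 0.0979 0.0981 0.0981 0.0982 0.0987 0.0989 0.1004
 0.1006 0.1027]
scene old 57 [0.1012 0.1017 0.1017 0.102  0.1031 0.1037 0.1041 0.1046 0.1056 0.1057
 0.1066 0.1069]
scene new 49 [0.0934 0.0953 0.0963 0.0972 0.0973 0.0973 0.0974 0.098  0.0983 0.0985
 0.0995 0.0996]
35.6667 [  4.2807158  -13.09169427  -0.45403315]
```

View pics/latch.png

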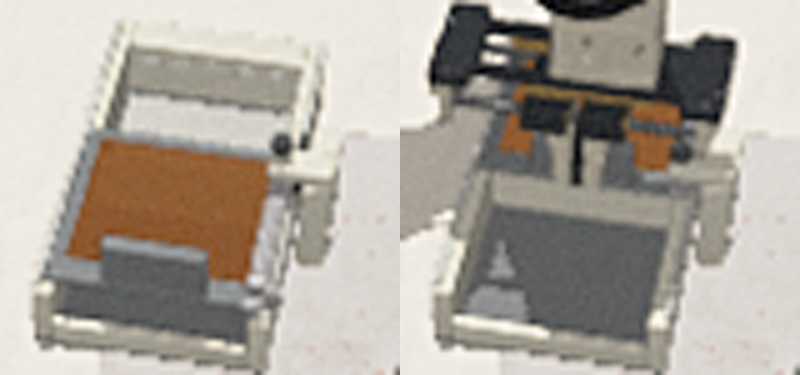

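The latch view shows the knob 7 mm lower than before in both cameras, so the pin has dropped. I'll back off gently and verify that the guard stays shut.

```bash
python3 - <<'E'
from h import *
robot.servo_line((.541,.070,.07),speed=.02)
robot.servo_line((.541,.035,.07),speed=.08)
robot.servo_line((.541,.035,.22),speed=.15)
robot.goto((.541,.10,.28),RR(0))
p,d,c=grab("wrist");P=cloud(d,c)
B=(d>0)&(P[...,2]>.08)&(P[...,2]<.1)&(abs(P[...,0]-.54)<.045)&(P[...,1]<.16)
print("bar y",np.percentile(P[B][:,1],[1,50,99]))
p,d,c=grab("scene");P=cloud(d,c);L=(d>0)&(abs(P[...,0]-.607)<.013)&(abs(P[...,1]-.094)<.016)&(P[...,2]>.07)&(P[...,2]<.12)
print("knob",np.sort(P[L][:,2])[-6:],robot.read_t())
robot.dwell(.5); p,d,c=grab("wrist");P=cloud(d,c)
B=(d>0)&(P[...,2]>.08)&(P[...,2]<.1)&(abs(P[...,0]-.54)<.045)&(P[...,1]<.16)
y=np.percentile(P[B][:,1],50);print(y,robot.read_t())
if y>.08: robot.job_done();print("handed in")
E
```

```text
bar y [0.0853308  0.09036187 0.09705859]
knob [0.09743862 0.09825352 0.09840177 0.09852038 0.09926868 0.0999881 ] 38.625
0.09089990313330581 39.175
the job is handed in; nothing more can be done
handed in
```

The job is handed in at 39 s: the block lies flat in the chamber, and the guard is shut and held by the dropped latch pin after release (highest push reading 14.7 N); the tins and bottle were not touched.

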